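# Hang the herb pail on the double hook

### The arm

A 6-joint arm with a two-finger parallel gripper is mounted at the origin on the work surface. World frame = base frame: x ahead of the robot, y to its left, z up, the work surface at z = 0. Lengths are in m, angles in rad, forces in N, time in s.
With the tool pointing down it reaches from about 0.425 to 0.95 m from the base axis. Payload 3.5 kg.
Tool frame: the origin (TCP) lies at the very end of the fingers, on their centre line; the grasp point (between the pads) lies 19 mm behind it; z points along the fingers, y is the line along which they close (so a half turn about z gives the same grasp; the last joint's range is limited). The gripper opens to 85 mm and grips with 20 to 120 N. Pads are 22 mm wide; open, the fingers measure 114 mm over their backs; the gripper's body (76 mm by 85 mm) begins 54 mm behind the grasp point. The pads swing forward as they close: fully open they stand 13 mm farther back than shut.
Start: joints at [1.03, 0.286, 1.577, -0, 1.279, -0.15], TCP at [0.257, 0.624, 0.231] pointing down, gripper open.
Joint ranges: [-2.77, 2.77], [-0.9, 2.22], [0.21, 2.48], [-1.53, 4.67], [0.24, 2.81], [-2.84, 2.84]. Speed limits (rad/s): [2.79, 2.79, 3.14, 3.14, 3.14, 3.14].

### API

Orientations are given as a unit quaternion [x, y, z, w].
In Python, from plant import ctrl gives the robot as it stands.
- The arm moves only by the tool carry_out, never from a script. Its argument "deltas" is one flat list of numbers, 6 for each row, row after row: the shift along the tool's x, y, z in m, then the turn, a rotation vector about the tool's x, y, z in rad. A call has 1 to 5 rows; each row is the pose to reach, as a shift and turn from the pose commanded when the call began, along the tool's axes at that moment; what a row does not reach only later rows make up. A row lasts 1/8 s, in which the tool goes at most 62.5 mm and 10.7 degrees, less where a joint would pass 70% of its speed; a pose out of reach is approached as far as the arm can. A call with a gripper value outside its range is refused whole. "grip" is the opening in per cent of the stroke, from 0 (shut) to 100 (fully open), set as the call begins (left out, the last holds). The fingers move at their own pace and stop on an object; "grip_force" is the grip in N (left out, the last holds). Time passes only in rows, so rows that repeat a pose let the fingers close. It gives the time, the measured TCP pose, the force, the opening and the grip force at its end, in the units of the state.
- ctrl.get_state(): the state, without advancing time (a new reading comes with each control period).
- ctrl.read_camera(name): name is "side" or "top" or "wrist"; returns (picture, depth): 384x512x3 uint8, red, green, blue; 384x512 float32, m along the optical axis (not along the pixel's ray), 0 where there is no reading.
- ctrl.camera_model(name): a dict with "intrinsics" (3x3 intrinsics, pixels), "extrinsics" (4x4, takes a point from world to camera coordinates); the wrist camera has in their place "hand_eye" (4x4, takes a point from camera to tool coordinates, whose origin is the TCP and whose axes are the flange's). Camera axes: x right, y down, z forward; pixel columns grow to the right and rows downward; lengths in m; the calibration is good to about 2 mm. A picture is of the moment at which its call begins: read the wrist's pose just before it. camera_model takes no time and is no camera call.
- ctrl.sign_off(): hands the job in; it is judged then, once.
Trained networks look in the newest picture that a camera, given by its name, has taken for a name from the list of things; names that differ only in an ending like _2 or _b are one class to them, and where a whole thing is asked for, a point or a joint stands for the part that bears it (a point fixed in the world has none). Each returns a list of dicts, best first, with "score" (0 to 1); they miss things now and then, are a little off and sometimes report something else, mostly with a low value. They report only what shows in the picture. A call takes as long as a camera call. They do not tell look-alikes from the thing itself.
- ctrl.find_in(camera, query): "uv" ([column, row] in pixels, amid what is visible of it).
The state is a dict: "time": time; "qpos": joint angles; "dq": joint speeds; "joint_efforts": joint torques, N m; "eef_pos": TCP position; "tcp_rot": TCP orientation; "contact_force": force on the tool from outside, world axes, zero at the start; "wrist_torque": the same for the moment, N m; "opening": opening from 0.0 (shut) to 1.0 (fully open); "finger_force": force on a finger pad.
Only numpy, scipy, OpenCV 4.12 (cv2) and the standard library are available. Lean on these libraries where they do the work, as an engineer would, in place of code of your own. Each camera call takes 0.05 s, during which the arm holds its last target. There are 200 camera calls.

### The job

Raise the pail's flat-lying bail handle until it stands upright, without lifting, dragging or tipping the pail, and let the pail rest on the ledge like that for a moment. Then carry the pail by its bail to the hook stand and hook its bar over both prongs, lowering it gently until you feel the hook take the pail's weight before you let go; do not let the pail fall or press hard on the hook, whose height you must find by feel. Leave the pail hanging level and still, clear of the ledge, and leave the other things on the ledge where they are.

Things in the scene. Friction and masses are not known exactly. Their poses are not given: they have to be found in the camera images.
- pail: Blue lidded pail, 112 mm across the rim, 88 mm across the foot, 101 mm high to the top of its flat wooden lid; 0.38 to 0.62 kg with its bail. Origin: centre of its underside; z up. The bail pivots on an axis along the pail's y, 85 mm above the origin. It stands left or right, the hook stand on the other side. Hanging, it swings freely about the pivots.
- bail (a joint): Angle of the bail: 0 = lying flat, level, pointing along the pail's -x (about towards the robot); 1.571 = upright; 3.14 = flat on the +x side. Starts at 0. The pivot is slightly stiff (0.025 N m), so the bail stays upright if left there.
- bail_grip (a point): Middle of the bail's straight wooden bar: round, 12 mm thick, 104 mm long along the point's y axis (always the pail's y), 115 mm from the pivot axis. Lying flat, 53 mm is free between bar and rim; upright, it is 200 mm above the pail's underside, 99 mm above its lid. 5 mm wire legs join its ends to the pivots. The bar is a sleeve that turns freely on the bail.
- stand: Fixed hook stand: black base plate 100 mm wide, 12 mm thick, with an 18 mm steel post; a clamp on the post carries a dark steel double hook. Origin: on the ledge straight below the middle of the hook's seat; z up, local -x is the hook's open front (about towards the robot). Base from local x = -10 to +125 mm. More than 18 N on the stand or hook is too much.
- range_mid (a point): Point of the stand 260 mm above its origin: middle of the hook's height range, NOT the hook. The clamp's height is not measured and differs each time: a bar in the empty, unloaded seat has its centre 240 to 280 mm above the ledge, straight above the stand's origin. The hook is sprung: it sinks 1 mm per 2 N beyond the first 1 N, for 6 mm (about 13 N), then is hard.
- post_top (a point): Top of the post's ball, 337 mm up, at local x = +105 mm. Prongs: two 8 mm rods at local y = +36 and -36 (64 mm free between) running to -x from a crossbar at x = +78 to +90. They slope down 16 mm from x = +30 to +9, are flat (the seat) to x = -7, then turn up to tips at x = -20, 20 mm above the centre of a bar in the seat.
- turntable: Fixed two-tier black turntable, 250 mm across, upper tier 170 mm across with its top 108 mm high, at the back. Origin: centre of its underside.
- bowl: Green pinch bowl, 84 mm across, 36 mm high, between pail and stand. Origin: centre of its underside. Leave it.
- mortar: Olive wood mortar, 104 mm across, 75 mm high, its pestle leaning out to 140 mm high. Origin: centre of its underside. Leave it.
- shaker0: Clear acrylic shaker with steel twist cap, 39 mm across, 68 mm high, standing on the upper tier of the turntable. Origin: centre of its underside. Leave it.
- shaker1: Clear acrylic shaker with steel twist cap, 39 mm across, 68 mm high, standing on the upper tier of the turntable. Origin: centre of its underside. Leave it.
- shaker2: Clear acrylic shaker with steel twist cap, 39 mm across, 68 mm high, standing on the upper tier of the turntable. Origin: centre of its underside. Leave it.
- shaker3: Clear acrylic shaker with steel twist cap, 39 mm across, 68 mm high, standing on the lower tier of the turntable. Origin: centre of its underside. Leave it.
Mind the look-alikes: they are no part of the job. Leave any pink or red look-alike of the pail alone.

How it is judged:
On the way, in this order (a step that is already met when the one before it is completed fails the run):
1. the bail stands upright (within 0.25 rad) while the pail still stands on the ledge (value of joint bail between 1.32 and 1.82 rad and height (world z) of pail below 0.006 m and angle between pail's own z axis and vertical below 0.08 rad), for 0.2 s.
2. the pail is lifted clear of the ledge (height (world z) of pail above 0.025 m), for 0.1 s.
At the end, for the whole second after the job is handed in: the pail hangs untouched from the hook (over 1.5 N on it), underside over 15 mm up, bar over 215 mm up, its middle within 22 mm of the seat's middle in plan and within 0.3 rad of square to the prongs, pail within 0.3 rad of upright, slower than 0.05 m/s (height (world z) of pail above 0.015 m and contact force between pail and stand above 1.5 N and horizontal distance between bail_grip and stand below 0.022 m and z of bail_grip in the frame of stand above 0.215 m and angle between the y axis of bail_grip and the y axis of stand, either way round below 0.3 rad and angle between pail's own z axis and vertical below 0.3 rad and linear speed of pail below 0.05 m/s and contact force between pail and the fingers below 0.05 N).
It fails at once if more than 18 N on the hook stand from anything (contact force between stand and anything else above 18 N).
It fails at once if the pail let fall (faster than 0.2 m/s with neither fingers nor hook touching it, off the ledge) (contact force between pail and the fingers below 0.05 N and contact force between pail and stand below 0.05 N and linear speed of pail above 0.2 m/s and height (world z) of pail above 0.005 m).
It fails at once if the pail dragged more than 30 mm or tipped more than 0.25 rad before its bail is upright (value of joint bail below 1.1 rad and (distance of pail from where it was at the start of the episode above 0.03 m or angle between pail's own z axis and vertical above 0.25 rad) and height (world z) of pail below 0.025 m).
It fails at once if a shaker, the bowl or the mortar moved more than 25 mm (distance of any of shaker0, shaker1, shaker2, shaker3, bowl, mortar from where it was at the start of the episode above 0.025 m).
It also fails if it takes over 70 s, if anything falls off the work surface, if the arm or the gripper's body presses on something with over 40 N, if the wrist force passes 120 N, or if a joint passes its speed limit or range.

## Working session

There is one attempt and no reset: what is moved stays moved. The work goes in short steps, Python scripts to look and compute and a tool call to move; the robot and the scene stay as the last step left them, time stands still between calls to the robot, and variables do not carry over. Pictures are saved under pics/ and viewed, at most 10 in all, crops included, and the job is handed in when it is done.

Besides the shell and the picture viewer there is one more tool, called after "Request:" as name(argument=value, ...), one argument or row to a line, values as JSON. carry_out: Moves the arm, as the interface text tells. Its arguments: {"type":"object","properties":{"deltas":{"type":"array"},"grip":{"type":"number"},"grip_force":{"type":"number"}},"required":["deltas"]}

```bash
ls; mkdir -p pics; cat > h.py <<'E'
import numpy as np, cv2
from scipy.spatial.transform import Rotation as R
from plant import ctrl
def look(name,fn=None):
    s=ctrl.get_state(); rgb,d=ctrl.read_camera(name)
    if fn: cv2.imwrite('pics/'+fn,cv2.cvtColor(rgb,cv2.COLOR_RGB2BGR))
    m=ctrl.camera_model(name); K=np.array(m['intrinsics'])
    if name=='wrist':
        T=np.eye(4);T[:3,:3]=R.from_quat(s['tcp_rot']).as_matrix();T[:3,3]=s['eef_pos']
        X=T@np.array(m['hand_eye'])
    else: X=np.linalg.inv(np.array(m['extrinsics']))
    v,u=np.mgrid[:384,:512]
    P=np.stack([(u-K[0,2])/K[0,0]*d,(v-K[1,2])/K[1,1]*d,d],-1)@X[:3,:3].T+X[:3,3]
    P[d<=0]=np.nan
    return rgb,d,P,K,X
def st():
    s=ctrl.get_state()
    for k in ('time','qpos','eef_pos','tcp_rot','contact_force','wrist_torque','opening','finger_force'): print(k,np.round(s[k],4))
E
cat > a.py <<'E'
from h import *
st()
for c in ('top','side'):
    rgb,d,P,K,X=look(c,c+'0.png')
    print(c,X[:3,3].round(3),X[:3,2].round(2))
    for q in ('pail','bail_grip','stand','post_top','bowl','mortar','turntable'):
        for r in ctrl.find_in(c,q)[:3]:
            u,v=np.round(r['uv']).astype(int); print(q,round(r['score'],2),u,v,P[v,u].round(3))
E
python3 a.py
```

```text
pics
time 0.0
qpos [ 1.03    0.2872  1.5782  0.      1.2786 -0.15  ]
eef_pos [0.2567 0.6236 0.2299]
tcp_rot [ 1.942e-01  9.810e-01 -1.100e-03 -4.000e-04]
contact_force [ 0.12   -0.3609  0.937 ]
wrist_torque [-0.0084  0.005   0.0351]
opening 1.0025
finger_force 0.0
top [ 0.41  -0.025  1.688] [ 0.07  0.02 -1.  ]
pail 0.86 183 195 [0.526 0.285 0.099]
pail 0.83 151 272 [0.264 0.392 0.099]
pail 0.73 127 210 [0.476 0.477 0.101]
bail_grip 0.71 128 181 [ 0.587  0.508 -0.004]
bail_grip 0.57 201 221 [0.437 0.224 0.089]
bail_grip 0.57 180 277 [0.247 0.294 0.093]
stand 0.84 356 171 [ 0.584 -0.281  0.263]
stand 0.34 270 132 [ 0.742 -0.016  0.104]
post_top 0.63 358 172 [ 0.611 -0.332  0.018]
bowl 0.96 266 212 [0.469 0.001 0.002]
mortar 0.68 410 176 [ 0.595 -0.52   0.014]
turntable 0.56 269 136 [ 0.727 -0.013  0.111]
side [ 0.116 -0.991  0.853] [ 0.34  0.79 -0.52]
pail 0.95 191 162 [0.465 0.436 0.099]
pail 0.88 222 187 [0.52  0.233 0.086]
pail 0.67 144 183 [0.268 0.354 0.093]
bail_grip 0.68 216 156 [0.58  0.477 0.084]
bail_grip 0.65 200 188 [ 0.484  0.4   -0.003]
bail_grip 0.58 143 191 [0.26  0.353 0.062]
stand 0.88 331 296 [ 0.632 -0.321  0.024]
post_top 0.92 326 293 [ 0.634 -0.295  0.011]
post_top 0.64 233 244 [0.475 0.009 0.007]
bowl 0.91 234 243 [0.479 0.009 0.01 ]
mortar 0.94 352 331 [ 0.599 -0.46   0.054]
turntable 0.9 312 220 [ 0.576 -0.28   0.262]
```

View pics/top0.png

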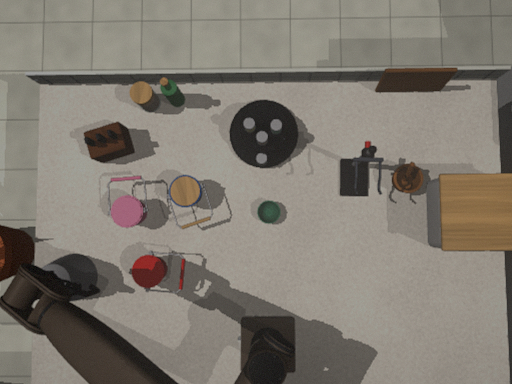

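View pics/side0.png

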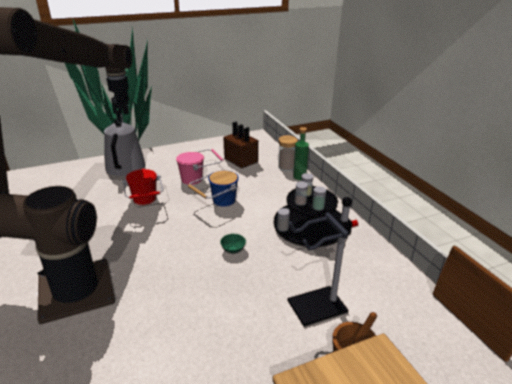

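The top view shows the blue pail with its tan lid at (185,190) and its tan bar at about (196,222). Pink and red look-alikes are at (127,210) and (150,270). The stand's base is at (354,177), its prongs run from (357,160) to (380,190), and the mortar is at (407,178). The side view agrees.

```bash
cat > b.py <<'E'
from h import *
for c in ('top','side'):
    rgb,d,P,K,X=look(c)
    x,y,z=P[...,0],P[...,1],P[...,2]
    def rect(m,n):
        p=P[m]
        if len(p)<5: print(n,len(p));return
        r=cv2.minAreaRect((p[:,:2]*1000).astype(np.float32)); print(c,n,len(p),'z',np.median(p[:,2]).round(4),np.round(r[0],1),np.round(r[1],1),round(r[2],1), np.mean(p,0).round(4))
    b=rgb.astype(int); tan=(b[...,0]>b[...,2]+40)&(b[...,1]>b[...,2]+15)
    near=(abs(x-.52)<.18)&(abs(y-.27)<.14)
    rect(near&tan&(z>.09)&(x>.46),'lid'); rect(near&tan&(z>.05)&(x<.46),'bar')
    s=(abs(x-.63)<.16)&(abs(y+.29)<.13)
    dark=b.sum(-1)<150
    rect(s&(z>.005)&(z<.025)&dark,'base'); rect(s&(z>.2)&(z<.32)&(x<.64),'hook'); rect(s&(z>.05)&(z<.22)&(y>-.36),'post');rect(s&(z>.325),'ball')
    if c=='top':
        big=cv2.resize(cv2.cvtColor(rgb,cv2.COLOR_RGB2BGR)[135:240,160:430],None,fx=2.9,fy=2.9,interpolation=3); cv2.imwrite('pics/topcrop.png',big)
    p=P[s&(z>.2)&(z<.32)]; print(p[np.argsort(p[:,0])][::max(1,len(p)//25)].round(3).tolist())
E
python3 b.py
```

```text
top lid 647 z 0.101 [541.9 278. ] [98.3 93.9] 89.4 [0.5417 0.2785 0.1011]
top bar 70 z 0.0898 [432.4 242.5] [  8.3 100.1] 18.0 [0.4326 0.2415 0.0893]
top base 786 z 0.0127 [ 593.1 -318.2] [ 96.8 132.5] 87.4 [ 0.5899 -0.3161  0.0129]
top hook 359 z 0.2682 [ 576.  -318.2] [ 90.4 127.6] 89.5 [ 0.5944 -0.319   0.2669]
top post 16 z 0.1087 [ 634.6 -315.7] [16.4  5.3] 46.6 [ 0.6351 -0.3157  0.1114]
top ball 53 z 0.3322 [ 639.3 -318.9] [19.7 21.1] 89.8 [ 0.6387 -0.3181  0.333 ]
[[0.512, -0.35, 0.275], [0.522, -0.282, 0.271], [0.533, -0.351, 0.248], [0.545, -0.282, 0.255], [0.554, -0.353, 0.255], [0.563, -0.284, 0.265], [0.571, -0.357, 0.264], [0.578, -0.356, 0.259], [0.587, -0.355, 0.264], [0.596, -0.281, 0.268], [0.607, -0.282, 0.259], [0.612, -0.337, 0.261], [0.614, -0.323, 0.271], [0.616, -0.359, 0.276], [0.617, -0.357, 0.269], [0.619, -0.328, 0.276], [0.62, -0.348, 0.268], [0.623, -0.357, 0.272], [0.623, -0.315, 0.269], [0.626, -0.314, 0.273], [0.63, -0.315, 0.27], [0.633, -0.303, 0.25], [0.638, -0.313, 0.296], [0.645, -0.305, 0.273], [0.653, -0.311, 0.277], [0.664, -0.322, 0.269], [0.6
[... 419 characters left out ...]
81]
side ball 56 z 0.3295 [ 638.8 -321.9] [18.4 21.2] 73.4 [ 0.6375 -0.3226  0.3299]
[[0.511, -0.357, 0.274], [0.52, -0.284, 0.26], [0.527, -0.282, 0.251], [0.54, -0.354, 0.248], [0.55, -0.354, 0.251], [0.56, -0.28, 0.258], [0.572, -0.283, 0.262], [0.585, -0.351, 0.261], [0.599, -0.279, 0.262], [0.612, -0.359, 0.268], [0.613, -0.328, 0.263], [0.614, -0.347, 0.267], [0.615, -0.308, 0.258], [0.618, -0.354, 0.268], [0.621, -0.349, 0.27], [0.625, -0.317, 0.271], [0.629, -0.334, 0.263], [0.632, -0.321, 0.285], [0.633, -0.317, 0.208], [0.635, -0.326, 0.22], [0.637, -0.325, 0.292], [0.639, -0.33, 0.306], [0.641, -0.329, 0.299], [0.646, -0.337, 0.249], [0.651, -0.333, 0.232], [0.671, -0.323, 0.259]]
```

View pics/topcrop.png

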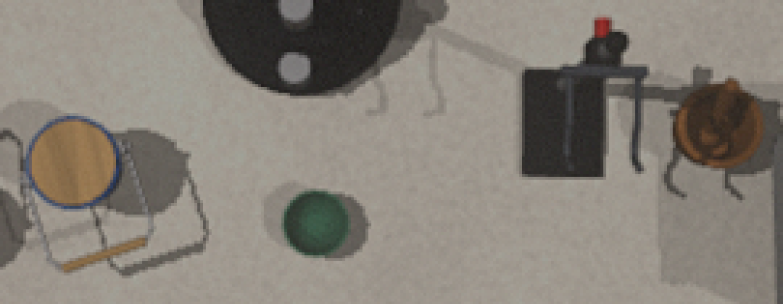

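```bash
cat >> h.py <<'E'
def plan(tgt,yaw,n,calls=1,smooth=False):
    "deltas for tool-down pose with tool y at world angle yaw(deg); n rows, 5 per call"
    s=ctrl.get_state(); p0=np.array(s['eef_pos']); R0=R.from_quat(s['tcp_rot'])
    c,d=np.cos(np.radians(yaw)),np.sin(np.radians(yaw))
    R1=R.from_matrix(np.array([[-d,c,0],[c,d,0],[0,0,-1]]).T) if 0 else R.from_matrix(np.column_stack([[-d,c,0],[c,d,0],[0,0,-1]]))
    rv=(R0.inv()*R1).as_rotvec()
    f=lambda i:(lambda t:t*t*(3-2*t) if smooth else t)(min(i/n,1))
    i=0
    while i<n:
        Rb=R0*R.from_rotvec(rv*f(i)); pb=p0+(np.array(tgt)-p0)*f(i); out=[]
        for j in range(i+1,min(i+5,n)+1):
            sh=Rb.inv().apply(p0+(np.array(tgt)-p0)*f(j)-pb); out+=list(np.round(sh,4))+list(np.round(rv*(f(j)-f(i)),3))
        print([float(v) for v in out]); i+=5
E
python3 -c "
from h import *
plan((.431,.243,.225),18,10)
print(np.round(ctrl.camera_model('wrist')['hand_eye'],3))"
```

```text
[-0.0306, -0.0286, 0.0006, 0.0, -0.0, 0.087, -0.0612, -0.0572, 0.0013, 0.0, -0.0, 0.173, -0.0918, -0.0858, 0.0019, 0.0, -0.0, 0.26, -0.1224, -0.1145, 0.0025, 0.0, -0.0, 0.346, -0.153, -0.1431, 0.0032, 0.0, -0.0, 0.433]
[-0.0398, -0.0131, 0.0006, 0.0, -0.0, 0.087, -0.0796, -0.0263, 0.0013, 0.0, -0.0, 0.173, -0.1193, -0.0394, 0.0019, 0.0, -0.0, 0.26, -0.1591, -0.0525, 0.0025, 0.0, -0.0, 0.346, -0.1989, -0.0657, 0.0032, 0.0, -0.0, 0.433]
[[-0.    -0.948 -0.318  0.081]
 [ 1.     0.    -0.     0.   ]
 [ 0.    -0.318  0.948 -0.142]
 [ 0.     0.     0.     1.   ]]
```

Request:
carry_out(
  deltas=[-0.0306,-0.0286,0.0,0,0,0.087,-0.0612,-0.0572,0.0,0,0,0.173,-0.0918,-0.0858,0.0,0,0,0.26,-0.1224,-0.1145,0.0,0,0,0.346,-0.153,-0.1431,0.0,0,0,0.433],
  grip=50,
)

```text
time: 1.52
eef_pos: [0.3445, 0.4323, 0.2315]
tcp_rot: [0.402, 0.916, 0.0, 0.0]
contact_force: [0.4, -0.5, -0.1]
opening: 0.503
finger_force: 0.0
```

Request:
carry_out(
  deltas=[-0.04,-0.013,0.0,0,0,0.087,-0.08,-0.026,0.0,0,0,0.173,-0.12,-0.039,0.0,0,0,0.26,-0.159,-0.0525,0.0,0,0,0.346,-0.199,-0.0657,0.0,0,0,0.433],
)

```text
time: 2.15
eef_pos: [0.4315, 0.2416, 0.2316]
tcp_rot: [0.589, 0.808, 0.0, 0.0]
contact_force: [-0.7, 0.1, 0.5]
opening: 0.498
finger_force: 0.0
```

```bash
cat > c.py <<'E'
from h import *
st()
rgb,d,P,K,X=look('wrist','w1.png')
x,y,z=P[...,0],P[...,1],P[...,2]; b=rgb.astype(int)
tan=(b[...,0]>b[...,2]+40)&(b[...,1]>b[...,2]+15)
for n,m in (('lid',tan&(z>.09)&(x>.46)),('bar',tan&(z>.06)&(z<.11)&(x<.465))):
    p=P[m]
    if len(p)>5: r=cv2.minAreaRect((p[:,:2]*1000).astype(np.float32)); print(n,len(p),np.round(r,1) if 0 else r,p.mean(0).round(4),np.percentile(p[:,2],[5,50,95]).round(4))
for q in ('bail_grip','pail'):
    for r in ctrl.find_in('wrist',q)[:2]:
        u,v=np.round(r['uv']).astype(int); print(q,round(r['score'],2),u,v,P[v,u].round(3))
E
python3 c.py
```

```text
time 2.15
qpos [ 0.305  -0.1204  2.0103 -0.      1.2509 -0.0062]
eef_pos [0.4315 0.2416 0.2316]
tcp_rot [5.890e-01 8.082e-01 3.000e-04 2.000e-04]
contact_force [-0.6618  0.0549  0.4822]
wrist_torque [ 0.0051 -0.0107 -0.0126]
opening 0.4981
finger_force 0.0
lid 7202 ((543.7894287109375, 276.58404541015625), (99.50077819824219, 99.66404724121094), 57.78840637207031) [0.5427 0.279  0.1003] [0.099  0.1003 0.1015]
bar 905 ((434.5754699707031, 241.59466552734375), (9.91039752960205, 104.12737274169922), 17.654083251953125) [0.4332 0.2449 0.0893] [0.0865 0.0896 0.0911]
bail_grip 0.65 451 37 [0.561 0.424 0.087]
bail_grip 0.65 102 71 [ 0.219  0.292 -0.   ]
pail 0.83 359 174 [0.53  0.282 0.099]
pail 0.64 142 18 [0.275 0.357 0.047]
```

View pics/w1.png

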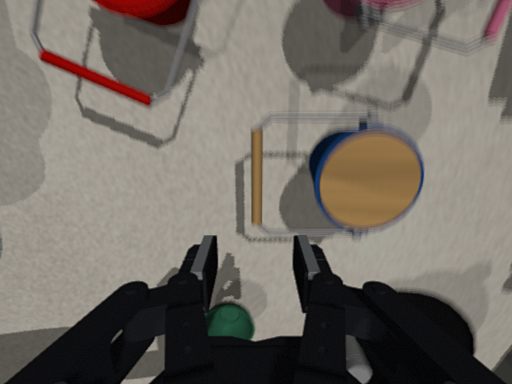

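The wrist view shows the pail's bar standing vertically in the picture at column 257, rows 130–225, and the lid at (368,178). The fingers are already aligned with the bar, so I'll descend.

```bash
python3 -c "
from h import *
plan((.434,.2427,.066),17.7,8,smooth=True)"
```

```text
[0.0, 0.0001, 0.0071, 0.0, -0.0, 0.0, 0.0, 0.0004, 0.0259, 0.0, -0.0, 0.0, 0.0001, 0.0008, 0.0524, 0.0, -0.0, 0.001, 0.0002, 0.0012, 0.0828, 0.0, -0.0, 0.001, 0.0002, 0.0016, 0.1132, 0.0, -0.0, 0.001]
[0.0001, 0.0004, 0.0265, 0.0, -0.0, 0.0, 0.0001, 0.0007, 0.0453, 0.0, -0.0, 0.001, 0.0001, 0.0008, 0.0524, 0.0, -0.0, 0.001]
```

Request:
carry_out(
  deltas=[0,0.001,0.007,0,0,0,0,0.002,0.026,0,0,0,0,0.0027,0.052,0,0,0.001,0,0.0027,0.083,0,0,0.001,0,0.0027,0.113,0,0,0.001],
)

```text
time: 2.92
eef_pos: [0.4327, 0.2449, 0.1169]
tcp_rot: [0.587, 0.809, -0.0, -0.0]
contact_force: [-0.1, 1.1, 0.7]
opening: 0.502
finger_force: 0.0
```

Request:
carry_out(
  deltas=[0,0,0.0265,0,0,0,0,0,0.045,0,0,0,0,0,0.0524,0,0,0,0,0,0.0524,0,0,0,0,0,0.0524,0,0,0],
)

```text
time: 3.55
eef_pos: [0.4342, 0.2442, 0.0668]
tcp_rot: [0.588, 0.809, 0.001, 0.0]
contact_force: [-0.3, 0.5, 0.2]
opening: 0.5
finger_force: 0.0
```

Request:
carry_out(
  deltas=[0,0,0,0,0,0,0,0,0,0,0,0,0,0,0,0,0,0,0,0,0,0,0,0],
  grip=0,
  grip_force=30,
)

```text
time: 4.05
eef_pos: [0.4338, 0.2437, 0.0662]
tcp_rot: [0.588, 0.809, 0.0, 0.0]
contact_force: [-0.8, 0.5, 1.4]
opening: 0.126
finger_force: 29.3
```

Request:
carry_out(
  deltas=[0,0.0006,-0.012,0,0,0,0,0.0025,-0.0239,0,0,0,0,0.0056,-0.0355,0,0,0,0,0.0099,-0.0468,0,0,0,0,0.0154,-0.0575,0,0,0],
)

```text
time: 4.68
eef_pos: [0.4485, 0.2485, 0.1243]
tcp_rot: [0.588, 0.809, -0.0, -0.0]
contact_force: [1.0, 1.2, -1.1]
opening: 0.128
finger_force: 29.3
```

Request:
carry_out(
  deltas=[0,0.0066,-0.0101,0,0,0,0,0.0141,-0.0195,0,0,0,0,0.0226,-0.028,0,0,0,0,0.032,-0.0355,0,0,0,0,0.0421,-0.0421,0,0,0],
)

```text
time: 5.3
eef_pos: [0.4891, 0.2618, 0.1664]
tcp_rot: [0.588, 0.809, 0.0, 0.0]
contact_force: [-1.5, -0.7, 1.8]
opening: 0.128
finger_force: 29.5
```

Request:
carry_out(
  deltas=[0,0.0107,-0.0055,0,0,0,0,0.022,-0.0095,0,0,0,0,0.0336,-0.0124,0,0,0,0,0.0455,-0.0142,0,0,0,0,0.055,-0.0146,0,0,0],
)

```text
time: 5.92
eef_pos: [0.5424, 0.2791, 0.1813]
tcp_rot: [0.588, 0.809, 0.001, 0.001]
contact_force: [-1.0, 1.6, 4.7]
opening: 0.131
finger_force: 29.9
```

Request:
carry_out(
  deltas=[0,0,0,0,0,0,0,0,0,0,0,0,0,0,0,0,0,0,0,0,0,0,0,0],
  grip_force=50,
)

```text
time: 6.42
eef_pos: [0.5421, 0.279, 0.1814]
tcp_rot: [0.588, 0.809, 0.002, 0.001]
contact_force: [-0.1, 1.1, 6.8]
opening: 0.123
finger_force: 48.8
```

```bash
python3 -c "
from h import *
st(); look('side','s1.png')
im=cv2.imread('pics/s1.png')[100:260,120:320]; cv2.imwrite('pics/s1c.png',cv2.resize(im,None,fx=3.5,fy=3.5,interpolation=3))"
```

```text
time 6.425
qpos [ 3.0890e-01  1.8720e-01  1.7894e+00  6.0000e-04  1.1612e+00 -4.2000e-03]
eef_pos [0.5421 0.279  0.1814]
tcp_rot [0.5883 0.8086 0.0017 0.0009]
contact_force [-0.1462  1.1152  6.7797]
wrist_torque [0.2891 0.0648 0.0506]
opening 0.1226
finger_force 48.7749
```

View pics/s1c.png

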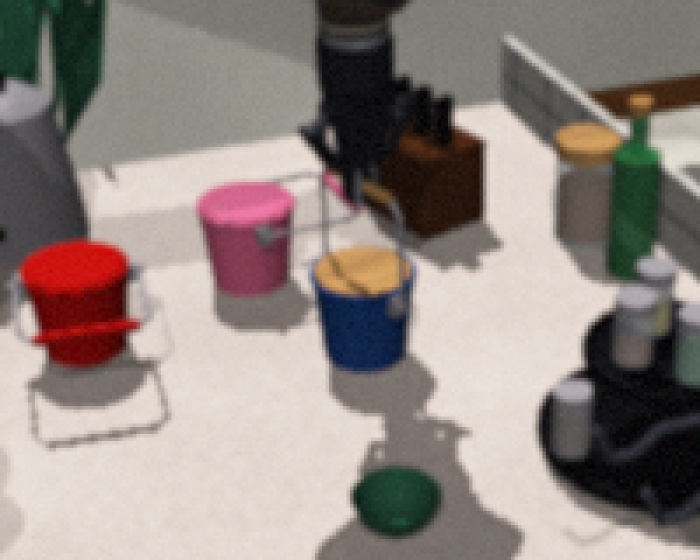

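The bail stands upright, gripped at about (365,190) in the crop, and the pail is on the ledge. The tool is pressing slightly down, so I'll relieve that and then lift gently.

Request:
carry_out(
  deltas=[0,0,-0.001,0,0,0,0,0,-0.001,0,0,0,0,0,-0.001,0,0,0,0,0,-0.001,0,0,0],
)

```text
time: 6.98
eef_pos: [0.5408, 0.2785, 0.1813]
tcp_rot: [0.588, 0.809, 0.0, 0.0]
contact_force: [-0.7, 2.0, 5.0]
opening: 0.117
finger_force: 48.9
```

Request:
carry_out(
  deltas=[0,0,-0.002,0,0,0,0,0,-0.006,0,0,0,0,0,-0.012,0,0,0,0,0,-0.02,0,0,0,0,0,-0.03,0,0,0],
)

```text
time: 7.6
eef_pos: [0.5404, 0.2782, 0.2114]
tcp_rot: [0.588, 0.809, -0.0, -0.0]
contact_force: [0.8, -0.7, -4.2]
opening: 0.12
finger_force: 48.7
```

Request:
carry_out(
  deltas=[0,0,-0.013,0,0,0,0,0,-0.028,0,0,0,0,0,-0.043,0,0,0,0,0,-0.058,0,0,0,0,0,-0.073,0,0,0],
)

```text
time: 8.22
eef_pos: [0.5406, 0.2783, 0.2853]
tcp_rot: [0.588, 0.809, 0.0, 0.0]
contact_force: [0.5, -0.6, -4.8]
opening: 0.119
finger_force: 48.7
```

Request:
carry_out(
  deltas=[0,0,-0.013,0,0,0,0,0,-0.023,0,0,0,0,0,-0.029,0,0,0,0,0,-0.032,0,0,0,0,0,-0.032,0,0,0],
)

```text
time: 8.85
eef_pos: [0.5406, 0.2783, 0.3159]
tcp_rot: [0.588, 0.809, -0.0, -0.0]
contact_force: [0.2, 1.0, -3.9]
opening: 0.122
finger_force: 48.7
```

```bash
python3 -c "
from h import *
st()
s=ctrl.get_state()
plan((.497,-.015,s['eef_pos'][2]),8,15,smooth=False)"
```

```text
time 8.85
qpos [ 0.3087  0.0876  1.6518  0.      1.4026 -0.0043]
eef_pos [0.5406 0.2783 0.3159]
tcp_rot [ 5.883e-01  8.087e-01 -2.000e-04 -1.000e-04]
contact_force [ 0.2167  0.9551 -3.9322]
wrist_torque [ 0.0041 -0.007  -0.0321]
opening 0.1225
finger_force 48.6651
[-0.0177, -0.0088, 0.0, -0.0, 0.0, 0.012, -0.0354, -0.0176, 0.0, -0.0, 0.0, 0.023, -0.0531, -0.0264, 0.0, -0.0, 0.0, 0.035, -0.0708, -0.0351, 0.0, -0.0, 0.0, 0.046, -0.0885, -0.0439, 0.0, -0.0, 0.0, 0.058]
[-0.0182, -0.0077, 0.0, -0.0, 0.0, 0.012, -0.0364, -0.0155, 0.0, -0.0, 0.0, 0.023, -0.0546, -0.0232, 0.0, -0.0, 0.0, 0.035, -0.0727, -0.031, 0.0, -0.0, 0.0, 0.046, -0.0909, -0.0387, 0.0, -0.0, 0.0, 0.058]
[-0.0186, -0.0067, 0.0, -0.0, 0.0, 0.012, -0.0372, -0.0134, 0.0, -0.0, 0.0, 0.023, -0.0558, -0.0201, 0.0, -0.0, 0.0, 0.035, -0.0744, -0.0267, 0.0, -0.0, 0.0, 0.046, -0.093, -0.0334, 0.0, -0.0, 0.0, 0.058]
```

```bash
python3 -c "
from h import *
plan((.425,-.317,.300),-2.5,30,smooth=True)"
```

```text
[-0.0017, -0.001, 0.0001, -0.0, 0.0, 0.001, -0.0068, -0.0037, 0.0002, -0.0, 0.0, 0.005, -0.0149, -0.0082, 0.0004, -0.0, 0.0, 0.01, -0.0258, -0.0142, 0.0008, -0.0, 0.0, 0.017, -0.0393, -0.0217, 0.0012, -0.0, 0.0, 0.026]
[-0.0161, -0.0084, 0.0005, -0.0, 0.0, 0.011, -0.0344, -0.0178, 0.001, -0.0, 0.0, 0.023, -0.0546, -0.0283, 0.0016, -0.0, 0.0, 0.036, -0.0764, -0.0396, 0.0023, -0.0, 0.0, 0.051, -0.0997, -0.0517, 0.003, -0.0, 0.0, 0.066]
[-0.0253, -0.0111, 0.0007, -0.0, 0.0, 0.016, -0.0515, -0.0225, 0.0015, -0.0, 0.0, 0.033, -0.0785, -0.0343, 0.0023, -0.0, 0.0, 0.05, -0.106, -0.0464, 0.0031, -0.0, 0.0, 0.068, -0.1338, -0.0585, 0.0039, -0.0, 0.0, 0.086]
[-0.0287, -0.0097, 0.0008, -0.0, 0.0, 0.018, -0.0571, -0.0193, 0.0016, -0.0, 0.0, 0.035, -0.085, -0.0288, 0.0024, -0.0, 0.0, 0.053, -0.1122, -0.038, 0.0031, -0.0, 0.0, 0.07, -0.1383, -0.0468, 0.0038, -0.0, 0.0, 0.086]
[-0.0255, -0.0063, 0.0007, -0.0, 0.0, 0.015, -0.0494, -0.0121, 0.0013, -0.0, 0.0, 0.03, -0.0715, -0.0175, 0.0019, -0.0, 0.0, 0.043, -0.0914, -0.0224, 0.0025, -0.0, 0.0, 0.055, -0.1091, -0.0268, 0.003, -0.0, 0.0, 0.066]
[-0.0152, -0.0027, 0.0004, -0.0, 0.0, 0.009, -0.0275, -0.0049, 0.0007, -0.0, 0.0, 0.016, -0.0366, -0.0065, 0.001, -0.0, 0.0, 0.022, -0.0423, -0.0075, 0.0011, -0.0, 0.0, 0.025, -0.0442, -0.0078, 0.0012, -0.0, 0.0, 0.026]
```

Request:
carry_out(
  deltas=[-0.002,-0.001,0.0,0,0,0.001,-0.007,-0.004,0.0,0,0,0.005,-0.015,-0.008,0.0,0,0,0.01,-0.026,-0.014,0.001,0,0,0.017,-0.039,-0.022,0.001,0,0,0.026],
)

```text
time: 9.48
eef_pos: [0.5315, 0.2334, 0.3149]
tcp_rot: [0.599, 0.801, -0.0, -0.0]
contact_force: [-0.1, -0.4, -4.0]
opening: 0.116
finger_force: 48.7
```

Request:
carry_out(
  deltas=[-0.016,-0.008,0.0005,0,0,0.011,-0.034,-0.018,0.001,0,0,0.023,-0.055,-0.028,0.0016,0,0,0.036,-0.076,-0.04,0.0023,0,0,0.051,-0.1,-0.052,0.003,0,0,0.066],
)

```text
time: 10.1
eef_pos: [0.5096, 0.1223, 0.3123]
tcp_rot: [0.625, 0.78, 0.0, 0.0]
contact_force: [0.5, 0.8, -4.1]
opening: 0.12
finger_force: 48.7
```

Request:
carry_out(
  deltas=[-0.025,-0.011,0.0007,0,0,0.016,-0.0515,-0.0225,0.0015,0,0,0.033,-0.0785,-0.034,0.0023,0,0,0.05,-0.106,-0.046,0.003,0,0,0.068,-0.134,-0.0585,0.004,0,0,0.086],
)

```text
time: 10.72
eef_pos: [0.4816, -0.0214, 0.3083]
tcp_rot: [0.658, 0.753, 0.0, 0.0]
contact_force: [0.2, -0.2, -4.8]
opening: 0.118
finger_force: 48.7
```

Request:
carry_out(
  deltas=[-0.029,-0.01,0.0008,0,0,0.018,-0.057,-0.019,0.0016,0,0,0.035,-0.085,-0.029,0.0024,0,0,0.053,-0.112,-0.038,0.003,0,0,0.07,-0.138,-0.047,0.004,0,0,0.086],
)

```text
time: 11.35
eef_pos: [0.4534, -0.1643, 0.3044]
tcp_rot: [0.69, 0.724, -0.0, 0.0]
contact_force: [0.0, -0.2, -4.4]
opening: 0.12
finger_force: 48.7
```

Request:
carry_out(
  deltas=[-0.0255,-0.006,0.0007,0,0,0.015,-0.049,-0.012,0.0013,0,0,0.03,-0.0715,-0.0175,0.002,0,0,0.043,-0.091,-0.022,0.0025,0,0,0.055,-0.109,-0.027,0.003,0,0,0.066],
)

```text
time: 11.98
eef_pos: [0.4322, -0.2741, 0.3012]
tcp_rot: [0.714, 0.701, 0.0, 0.0]
contact_force: [0.3, -0.4, -4.4]
opening: 0.12
finger_force: 48.7
```

Request:
carry_out(
  deltas=[-0.015,-0.0027,0.0004,0,0,0.009,-0.0275,-0.005,0.0007,0,0,0.016,-0.0366,-0.0065,0.001,0,0,0.022,-0.042,-0.0075,0.001,0,0,0.025,-0.044,-0.008,0.001,0,0,0.026],
)

```text
time: 12.6
eef_pos: [0.4241, -0.317, 0.3001]
tcp_rot: [0.722, 0.692, 0.0, -0.0]
contact_force: [-0.3, -0.2, -4.5]
opening: 0.118
finger_force: 48.6
```

```bash
cat > d.py <<'E'
from h import *
import sys
st()
for c in ('side','wrist'):
    rgb,d,P,K,X=look(c,sys.argv[1]+c+'.png')
    x,y,z=P[...,0],P[...,1],P[...,2]
    for lo,hi in ((-.30,-.255),(-.385,-.335)):
        m=(x>.50)&(x<.61)&(y>lo)&(y<hi)&(z>.225)&(z<.30); p=P[m]
        if len(p)<20: print(c,'few',len(p)); continue
        k=np.polyfit(p[:,0],p[:,1],1); print(c,len(p),'y@.534',np.polyval(k,.534).round(4),'yaw',np.degrees(np.arctan(k[0])).round(2),'xmin',p[:,0].min().round(4))
        for a in np.arange(.505,.61,.012):
            q=p[abs(p[:,0]-a)<.006]
            if len(q): print('  x',a.round(3),'y',q[:,1].mean().round(4),'ztop',np.percentile(q[:,2],90).round(4),len(q))
im=cv2.imread('pics/'+sys.argv[1]+'side.png')[150:340,210:410]; cv2.imwrite('pics/'+sys.argv[1]+'c.png',cv2.hconcat([cv2.resize(im,(400,380),interpolation=3),cv2.resize(cv2.imread('pics/'+sys.argv[1]+'wrist.png'),(400,380))]))
E
python3 d.py f
```

```text
time 12.6
qpos [-8.3360e-01 -8.4900e-02  1.8528e+00  1.0000e-04  1.3739e+00 -7.9060e-01]
eef_pos [ 0.4241 -0.317   0.3001]
tcp_rot [ 7.221e-01  6.917e-01  1.000e-04 -1.000e-04]
contact_force [-0.3093 -0.1728 -4.5421]
wrist_torque [-0.0679  0.036   0.0148]
opening 0.1176
finger_force 48.6498
side 146 y@.534 -0.2823 yaw -1.58 xmin 0.513
  x 0.517 y -0.2818 ztop 0.271 22
  x 0.529 y -0.2825 ztop 0.2569 20
  x 0.541 y -0.2824 ztop 0.2477 19
  x 0.553 y -0.2823 ztop 0.2549 19
  x 0.565 y -0.2828 ztop 0.263 17
  x 0.577 y -0.2837 ztop 0.2632 15
  x 0.589 y -0.2838 ztop 0.2637 15
  x 0.601 y -0.2841 ztop 0.2633 15
side 163 y@.534 -0.3545 yaw -1.14 xmin 0.5103
  x 0.505 y -0.3545 ztop 0.2709 3
  x 0.517 y -0.3542 ztop 0.2715 26
  x 0.529 y -0.3549 ztop 0.252 21
  x 0.541 y -0.3541 ztop 0.2472 17
  x 0.553 y -0.3544 ztop 0.258 26
  x 0.565 y -0.3552 ztop 0.2629 18
  x 0.577 y -0.3553 ztop 0.2628 16
  x 0.589 y -0.356 ztop 0.2622 16
  x 0.601 y -0.3556 ztop 0.2631 16
wrist 1501 y@.534 -0.2775 yaw -2.19 xmin 0.5137
  x 0.517 y -0.2769 ztop 0.2737 186
  x 0.529 y -0.2758 ztop 0.2604 79
  x 0.541 y -0.2781 ztop 0.2485 207
  x 0.553 y -0.2785 ztop 0.257 305
  x 0.565 y -0.2788 ztop 0.264 304
  x 0.577 y -0.279 ztop 0.2644 223
  x 0.589 y -0.2794 ztop 0.2642 195
  x 0.601 y -0.2841 ztop 0.2608 2
wrist 1593 y@.534 -0.3486 yaw -2.02 xmin 0.5115
  x 0.517 y -0.3478 ztop 0.2736 228
  x 0.529 y -0.3477 ztop 0.2557 140
  x 0.541 y -0.3494 ztop 0.2494 169
  x 0.553 y -0.3496 ztop 0.2581 244
  x 0.565 y -0.3497 ztop 0.2642 224
  x 0.577 y -0.3499 ztop 0.2643 182
  x 0.589 y -0.3504 ztop 0.2644 180
  x 0.601 y -0.3508 ztop 0.2644 184
```

View pics/fc.png

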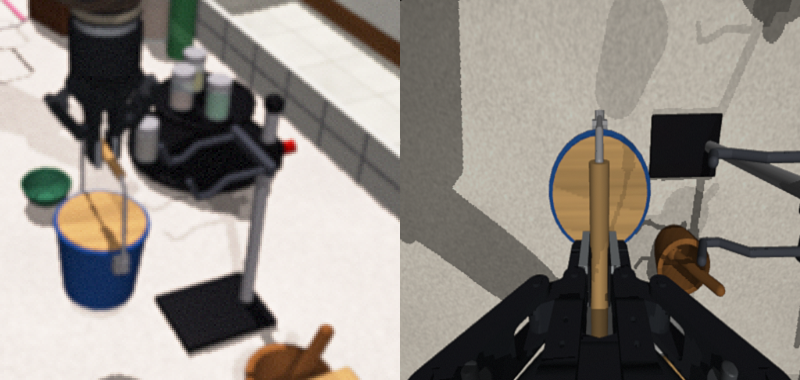

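The pail hangs level in front of the hook at (100,250), and the prongs at (230,150) run clear ahead between the two leg planes. I'll go in from the front, above the tips.

```bash
python3 -c "
from h import *
plan((.534,-.3155,.292),-2.1,15,smooth=True)"
```

```text
[0.0001, 0.0014, 0.0001, -0.0, -0.0, -0.0, 0.0003, 0.0053, 0.0004, -0.0, -0.0, -0.0, 0.0006, 0.0114, 0.0008, -0.0, -0.0, -0.001, 0.001, 0.0192, 0.0014, -0.0, -0.0, -0.001, 0.0015, 0.0284, 0.0021, -0.0, -0.0, -0.002]
[0.0005, 0.0102, 0.0008, -0.0, -0.0, -0.001, 0.0011, 0.0209, 0.0015, -0.0, -0.0, -0.001, 0.0017, 0.0319, 0.0024, -0.0, -0.0, -0.002, 0.0022, 0.0426, 0.0032, -0.0, -0.0, -0.002, 0.0028, 0.0528, 0.0039, -0.0, -0.0, -0.003]
[0.0005, 0.0092, 0.0007, -0.0, -0.0, -0.001, 0.0008, 0.017, 0.0013, -0.0, -0.0, -0.001, 0.0011, 0.0231, 0.0017, -0.0, -0.0, -0.001, 0.0013, 0.0271, 0.002, -0.0, -0.0, -0.002, 0.0014, 0.0284, 0.0021, -0.0, -0.0, -0.002]
```

Request:
carry_out(
  deltas=[0,0.0014,0,0,0,0,0.0003,0.0053,0.0004,0,0,0,0.0006,0.0114,0.0008,0,0,-0.001,0.001,0.0192,0.0014,0,0,-0.001,0.0015,0.0284,0.002,0,0,-0.002],
)

```text
time: 13.32
eef_pos: [0.4532, -0.3165, 0.2981]
tcp_rot: [0.721, 0.693, 0.0, 0.0]
contact_force: [0.3, 0.2, -4.6]
opening: 0.12
finger_force: 48.7
```

Request:
carry_out(
  deltas=[0.0005,0.0102,0.0008,0,0,-0.001,0.001,0.021,0.0015,0,0,-0.001,0.0017,0.032,0.0024,0,0,-0.002,0.0022,0.0426,0.0032,0,0,-0.002,0.0028,0.0528,0.004,0,0,-0.003],
)

```text
time: 13.95
eef_pos: [0.5061, -0.3159, 0.294]
tcp_rot: [0.72, 0.694, -0.0, -0.0]
contact_force: [-0.5, -0.3, -4.9]
opening: 0.12
finger_force: 48.7
```

Request:
carry_out(
  deltas=[0.0005,0.0092,0.0007,0,0,-0.001,0.0008,0.017,0.0013,0,0,-0.001,0.001,0.023,0.0017,0,0,-0.001,0.0013,0.027,0.002,0,0,-0.002,0.0014,0.0284,0.002,0,0,-0.002],
)

```text
time: 14.58
eef_pos: [0.534, -0.3156, 0.2921]
tcp_rot: [0.72, 0.694, -0.0, -0.0]
contact_force: [-1.0, -0.3, -4.7]
opening: 0.123
finger_force: 48.7
```

```bash
cat > e.py <<'E'
from h import *
st()
rgb,d,P,K,X=look('wrist','g.png')
T=ctrl.get_state(); Rt=R.from_quat(T['tcp_rot']).as_matrix(); L=(P-T['eef_pos'])@Rt
m=(abs(L[...,0])<.075)&(abs(L[...,1])<.012)&(L[...,2]<-.005)&(L[...,2]>-.035)
b=rgb.astype(int); tan=(b[...,0]>b[...,2]+40)&(b[...,1]>b[...,2]+15)
p=L[m&tan]; print('bar tool x',np.percentile(p[:,0],[1,50,99]).round(4),'y',p[:,1].mean().round(4),'z',np.percentile(p[:,2],[5,50]).round(4),len(p))
x,y,z=P[...,0],P[...,1],P[...,2]
for lo,hi in ((.025,.05),(-.05,-.025)):
    q=L[(L[...,0]>lo)&(L[...,0]<hi)&(abs(L[...,1])<.1)&(z>.235)&(z<.285)&~tan]
    if len(q)>20: print(len(q),'prong tool x',np.median(q[:,0]).round(4),'fit',np.polyfit(q[:,1],q[:,0],1).round(4),'y',np.percentile(q[:,1],[1,99]).round(4))
im=cv2.imread('pics/g.png'); look('side','gs.png'); s=cv2.imread('pics/gs.png')[150:340,210:410]
cv2.imwrite('pics/gc.png',cv2.hconcat([cv2.resize(s,(400,380),interpolation=3),cv2.resize(im,(400,380))]))
E
python3 e.py
```

```text
time 14.575
qpos [-0.6972  0.1271  1.6517 -0.      1.363  -0.6613]
eef_pos [ 0.534  -0.3156  0.2921]
tcp_rot [ 7.197e-01  6.943e-01 -0.000e+00 -1.000e-04]
contact_force [-1.0054 -0.3439 -4.7258]
wrist_torque [-0.0039  0.0575  0.0578]
opening 0.1235
finger_force 48.6692
bar tool x [-0.0405  0.0182  0.0539] y 0.0007 z [-0.0244 -0.0231] 3813
2652 prong tool x 0.0384 fit [-0.0082  0.0384] y [-0.0186  0.0909]
1304 prong tool x -0.0323 fit [-0.0182 -0.0317] y [0.0301 0.0917]
```

View pics/gc.png

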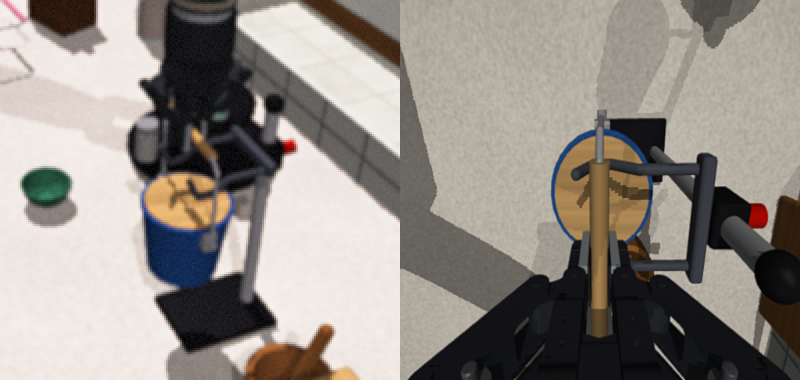

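The bar sits above the seat, the prongs at tool x = +38 and −32 mm pass between the legs, and the tips are 19 mm in front. I'll lower it with a +2 mm trim, then feel for the seat.

Request:
carry_out(
  deltas=[0,0.0005,0.003,0,0,0,0.0005,0.001,0.009,0,0,0,0.001,0.002,0.017,0,0,0,0.001,0.002,0.024,0,0,0,0.001,0.002,0.028,0,0,0],
)

```text
time: 15.3
eef_pos: [0.5356, -0.3145, 0.2631]
tcp_rot: [0.72, 0.694, -0.0, -0.001]
contact_force: [0.0, 0.4, -5.7]
opening: 0.118
finger_force: 48.7
```

Request:
carry_out(
  deltas=[0,0,0.004,0,0,0,0,0,0.008,0,0,0,0,0,0.012,0,0,0,0,0,0.015,0,0,0,0,0,0.017,0,0,0],
)

```text
time: 15.92
eef_pos: [0.5358, -0.3147, 0.2469]
tcp_rot: [0.72, 0.694, -0.0, -0.0]
contact_force: [-0.3, -0.6, -4.9]
opening: 0.117
finger_force: 48.7
```

Request:
carry_out(
  deltas=[0,0,0.001,0,0,0,0,0,0.002,0,0,0,0,0,0.003,0,0,0,0,0,0.004,0,0,0,0,0,0.005,0,0,0],
)

```text
time: 16.55
eef_pos: [0.5358, -0.3147, 0.2421]
tcp_rot: [0.72, 0.694, -0.0, 0.0]
contact_force: [-0.3, -0.1, -4.4]
opening: 0.119
finger_force: 48.7
```

Request:
carry_out(
  deltas=[0,0,0.001,0,0,0,0,0,0.002,0,0,0,0,0,0.003,0,0,0,0,0,0.004,0,0,0,0,0,0.004,0,0,0],
)

```text
time: 17.18
eef_pos: [0.5358, -0.3146, 0.238]
tcp_rot: [0.72, 0.694, -0.0, -0.0]
contact_force: [-0.1, -0.2, -4.2]
opening: 0.122
finger_force: 48.7
```

Request:
carry_out(
  deltas=[0,0,0.001,0,0,0,0,0,0.002,0,0,0,0,0,0.002,0,0,0,0,0,0.002,0,0,0],
)

```text
time: 17.68
eef_pos: [0.5359, -0.3147, 0.2361]
tcp_rot: [0.72, 0.694, -0.0, -0.0]
contact_force: [-0.1, -0.3, -4.2]
opening: 0.121
finger_force: 48.7
```

Request:
carry_out(
  deltas=[0,0,0.001,0,0,0,0,0,0.0015,0,0,0,0,0,0.0015,0,0,0,0,0,0.0015,0,0,0],
)

```text
time: 18.18
eef_pos: [0.5359, -0.3147, 0.235]
tcp_rot: [0.72, 0.694, 0.0, 0.0]
contact_force: [-1.7, 0.0, -1.8]
opening: 0.12
finger_force: 49.0
```

Request:
carry_out(
  deltas=[0,0,0.001,0,0,0,0,0,0.0015,0,0,0,0,0,0.0015,0,0,0,0,0,0.0015,0,0,0],
)

```text
time: 18.68
eef_pos: [0.536, -0.3148, 0.2336]
tcp_rot: [0.72, 0.694, 0.0, 0.0]
contact_force: [-1.1, 0.8, 1.5]
opening: 0.117
finger_force: 49.2
```

The hook has taken the weight, since the tool force went from −4.4 to +1.5 N. Now I'll release.

Request:
carry_out(
  deltas=[0,0,-0.0005,0,0,0,0,0,-0.0005,0,0,0],
  grip=40,
)

```text
time: 18.92
eef_pos: [0.5362, -0.315, 0.2339]
tcp_rot: [0.72, 0.694, 0.0, 0.001]
contact_force: [-0.2, 0.5, 0.4]
opening: 0.402
finger_force: 0.0
```

Request:
carry_out(
  deltas=[0,0,0,0,0,0,0,0,0,0,0,0,0,0,0,0,0,0],
)

```text
time: 19.3
eef_pos: [0.5359, -0.3147, 0.2336]
tcp_rot: [0.72, 0.694, 0.0, 0.0]
contact_force: [-0.5, -0.6, 0.2]
opening: 0.403
finger_force: 0.0
```

```bash
sed -i "s/'gs.png'/'ks.png'/g;s/'pics\/gs.png'/'pics\/ks.png'/;s/gc.png/kc.png/;s/g\.png/k.png/g" e.py; python3 e.py
```

```text
time 19.3
qpos [-0.6941  0.1683  1.7122  0.      1.2609 -0.6581]
eef_pos [ 0.5359 -0.3147  0.2336]
tcp_rot [0.7197 0.6943 0.     0.    ]
contact_force [-0.4726 -0.5509  0.1522]
wrist_torque [ 0.0171  0.0519 -0.039 ]
opening 0.4031
finger_force 0.0
bar tool x [-0.0405  0.0168  0.0539] y 0.0007 z [-0.0248 -0.0235] 3956
5977 prong tool x 0.0379 fit [-0.0038  0.0377] y [-0.0206  0.0889]
1207 prong tool x -0.0329 fit [-0.0094 -0.0334] y [-0.0175  0.068 ]
```

View pics/kc.png

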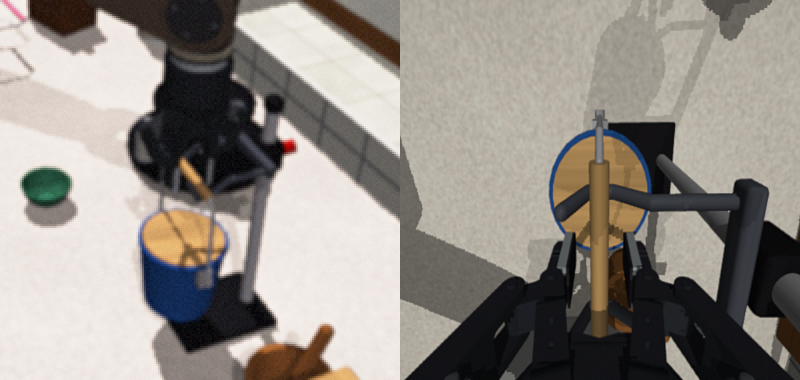

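The bar at column 598 in the wrist view rests on the prongs, the pail hangs level, and the open fingers are clear on both sides. I'll retreat straight up.

Request:
carry_out(
  deltas=[0,0,-0.004,0,0,0,0,0,-0.012,0,0,0,0,0,-0.022,0,0,0,0,0,-0.035,0,0,0,0,0,-0.05,0,0,0],
)

```text
time: 20.02
eef_pos: [0.5359, -0.3147, 0.2849]
tcp_rot: [0.72, 0.694, 0.0, 0.0]
contact_force: [-0.7, -0.1, 0.3]
opening: 0.399
finger_force: 0.0
```

Request:
carry_out(
  deltas=[0,0,-0.02,0,0,0,0,0,-0.04,0,0,0,0,0,-0.06,0,0,0,0,0,-0.075,0,0,0,0,0,-0.08,0,0,0],
)

```text
time: 20.65
eef_pos: [0.5362, -0.3149, 0.3654]
tcp_rot: [0.72, 0.694, 0.0, 0.001]
contact_force: [0.1, -0.0, -0.0]
opening: 0.401
finger_force: 0.0
```

Request:
carry_out(
  deltas=[0,0,0,0,0,0,0,0,0,0,0,0,0,0,0,0,0,0,0,0,0,0,0,0,0,0,0,0,0,0],
)

```text
time: 21.28
eef_pos: [0.5358, -0.3146, 0.3634]
tcp_rot: [0.72, 0.694, -0.0, -0.0]
contact_force: [0.6, -1.1, 0.1]
opening: 0.397
finger_force: 0.0
```

```bash
cat > z.py <<'E'
from h import *
for i in range(2):
    rgb,d,P,K,X=look('side'); b=rgb.astype(int); x,y,z=P[...,0],P[...,1],P[...,2]
    tan=(b[...,0]>b[...,2]+40)&(b[...,1]>b[...,2]+15)
    m=tan&(abs(x-.535)<.09)&(abs(y+.315)<.08)
    for n,k in (('lid',m&(z>.1)&(z<.19)),('bar',m&(z>.22)&(z<.3))):
        p=P[k]; print(n,len(p),p.mean(0).round(4), p[:,2].min().round(3),p[:,2].max().round(3))
    p=P[m&(z>.1)&(z<.19)]; print('tilt',np.linalg.lstsq(np.c_[p[:,:2],np.ones(len(p))],p[:,2],rcond=None)[0][:2].round(3))
E
python3 z.py
```

```text
lid 845 [ 0.534  -0.3148  0.1514] 0.146 0.175
bar 171 [ 0.5332 -0.319   0.2539] 0.221 0.271
tilt [-0.02  -0.007]
lid 843 [ 0.534  -0.315   0.1515] 0.147 0.18
bar 167 [ 0.5331 -0.319   0.254 ] 0.22 0.27
tilt [-0.023 -0.01 ]
```

The pail hangs level and still.

```bash
python3 -c "
from plant import ctrl
print(ctrl.sign_off())"
```

```text
the job is handed in; nothing more can be done
None
```

The pail hangs level and still by its bail from both prongs, with the gripper clear and its underside about 50 mm above the ledge; I handed the job in at about 21 s, but sign-off returned no verdict.

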